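Feed the cell carrier down the gravity rail into the photometer

TASK

Hang the carrier that holds the square glass cell (not the round vial or the plain metal block) astride the upper half of the sloped feed rail, cell end facing downhill, and let go so that it rolls by itself down to the stop at the photometer. Set it down on the rail rather than dropping it, do not push or guide it once it is rolling, and leave the other two carriers where they stand.

Things in the scene. Friction and masses are not known exactly. Their poses are not given: they have to be found in the camera images.
- cell_carrier_grip (a point): Centre of the black grip tab (30 long in x, 14 thick in y, 56 tall) on the steel saddle carrier with the square clear cell, 0.2-0.3 kg, 90 x 56 mm, skirts 48 apart inside. x to the cell end, z up. Point is 78 above the carrier's foot, 28 above its top plate; cell and socket 21-41 ahead of it, 52 tall. Two free rollers inside, 30 fore and aft. Seated on the rail, point is 52 above its top face. In mm.
- rail: Sloped bar, 28 mm wide (carrier has 10 mm play each side), 36 deep, 400 long, top face 100 above bench at stop, 149 at upper end. Origin: middle of top face at the stop; x downhill (7 deg), upper end x=-400, z square to top face. Stop block 45 high at x=0; cheeks 48 mm either side on the last 45 mm. Carrier's skirts hang 26 below the top face; it rolls freely, ending with tab centre at x=-45.
- vial_carrier_grip (a point): Grip tab centre, 78 mm above the bench, of another carrier of the same size and shape, but with a round amber vial with black cap instead of the square cell. x towards the vial, z up. Leave it alone.
- block_carrier_grip (a point): Grip tab centre, 78 mm above the bench, of another carrier of the same size and shape, but with a low plain metal block, 24 x 44 x 16 mm, instead of the square cell. x towards the block, z up. Leave it alone.
Mind the look-alikes: they are no part of the job. What is shaped like the part that bears cell_carrier_grip but blue or pink is not meant.

How it is judged (in metres and radians):
On the way:
1. the cell carrier sits astride the upper half of the rail, let go, free to roll (x of cell_carrier_grip in the frame of rail between -0.375 and -0.18 m and y of cell_carrier_grip in the frame of rail between -0.016 and 0.016 m and z of cell_carrier_grip in the frame of rail between 0.044 and 0.06 m and contact force between the fingers and cell_carrier below 0.1 N), for 0.05 s.
At the end, for the whole second after the job is handed in: The cell carrier rests astride the rail against the stop (tab centre 35 to 60 mm uphill of the stop face, within 16 mm of the rail's middle line and 8 mm of its seated height of 52 mm), cell end towards the stop, at rest and not touched (x of cell_carrier_grip in the frame of rail between -0.06 and -0.035 m and y of cell_carrier_grip in the frame of rail between -0.016 and 0.016 m and z of cell_carrier_grip in the frame of rail between 0.044 and 0.06 m and x of rail in the frame of cell_carrier_grip above 0.03 m and linear speed of cell_carrier below 0.02 m/s and contact force between the fingers and cell_carrier below 0.1 N).
It fails at once if the carrier is let go more than 25 mm above its seat on the rail (z of cell_carrier_grip in the frame of rail above 0.077 m and contact force between the fingers and cell_carrier below 0.05 N).
It fails at once if the carrier is pushed or held by the fingers in the lower part of the rail instead of rolling freely (x of cell_carrier_grip in the frame of rail between -0.14 and 0 m and y of cell_carrier_grip in the frame of rail between -0.03 and 0.03 m and z of cell_carrier_grip in the frame of rail between 0.03 and 0.065 m and contact force between the fingers and cell_carrier above 0.5 N).
It fails at once if the vial carrier is shifted by more than 25 mm (distance of vial_carrier_grip from where it was at the start of the episode above 0.025 m).
It fails at once if the block carrier is shifted by more than 25 mm (distance of block_carrier_grip from where it was at the start of the episode above 0.025 m).
It also fails if it takes over 32 s, if anything falls off the work surface, if the arm or the gripper's body presses on something with over 40 N, if the wrist force passes 120 N, or if a joint passes its speed limit or range.

ROBOT

A 6-joint arm with a two-finger parallel gripper is mounted at the origin on the work surface. World frame = base frame: x ahead of the robot, y to its left, z up, the work surface at z = 0. Lengths are in m, angles in degrees, forces in N, time in s.
With the tool pointing down it reaches from about 0.25 to 0.725 m from the base axis. Payload 9.7 kg.
Tool frame: the origin (TCP) lies midway between the tips of the shut fingers; the grasp point (between the pads) lies 19 mm behind it; y points along the fingers, x is the direction in which the jaws open and shut, and the axes are right-handed (so a half turn about y gives the same grasp; the last joint's range is limited). The gripper opens to 85 mm and grips with 20 to 120 N. Pads are 22 mm wide; open, the fingers measure 114 mm over their backs; the gripper's body (76 mm by 85 mm) begins 54 mm behind the grasp point. The pads swing forward as they close: fully open they stand 13 mm farther back than shut.
Start: joints at [-64.229, 4.979, 10.078, 95.1, 0, 90], TCP at [0.239, -0.495, 0.231] pointing down, gripper open.
Joint ranges: [-179.16, 179.16], [-48.56, 103.87], [-65.8, 70.77], [-126.05, 130.52], [-82.76, 87.17], [-180, 180]. Speed limits (degrees/s): [127.2, 127.2, 147.25, 180, 180, 180].

INTERFACE

Orientations are given as [roll, pitch, yaw] about the fixed x, y, z axes, in that order (R = Rz(yaw) Ry(pitch) Rx(roll)).
In Python, from workcell import get_obs, camera, job_done gives the robot as it stands.
- The arm moves only by the tool play_rows, never from a script. Its argument "moves" is a list of rows, each a list of 3 entries, a list of its own where there are three numbers: the turn, a rotation vector about the tool's x, y, z in degrees, then the shift along the tool's x, y, z in m, then the opening in per cent of the stroke, from 0 (shut) to 100 (fully open). A call has exactly 5 rows; each row is the pose to reach, as a shift and turn from the pose commanded when the call began, along the tool's axes at that moment; what a row does not reach only later rows make up. A row lasts 1/10 s, in which the tool goes at most 50 mm and 8.59 degrees, less where a joint would pass 70% of its speed; a pose out of reach is approached as far as the arm can. A call with a gripper value outside its range is refused whole. The fingers move at their own pace and stop on an object; "grip_force" is the grip in N (left out, the last holds). Time passes only in rows, so rows that repeat a pose let the fingers close, or fill a call up. It gives the time, the measured TCP pose, the force and the opening at its end, in the units of the state.
- get_obs(): the state, without advancing time (a new reading comes with each control period).
- camera(name): name is "side" or "top"; returns a dict with "img" (400x640x3 uint8, red, green, blue), "fov_y" (degrees; the focal length in pixels is half the picture's height over the tangent of half this angle, whatever the lens; pixels are square), "cx", "cy" (the principal point, pixels), "world_from_camera" (4x4, takes a point from camera to world coordinates). Camera axes: x right, y up, looking along -z (the intrinsics and any distortion apply to the point x, -y, -z); pixel columns grow to the right and rows downward; lengths in m; the calibration is good to about 2 mm. A picture is of the moment at which its call begins. There is no depth.
- job_done(): hands the job in, once; it reports no verdict.
The state is a dict: "time": time; "q": joint angles; "qd": joint speeds; "joint_efforts": joint torques, N m; "ee_pos": TCP position; "tcp_rot": TCP orientation; "wrist_force": force on the tool from outside, world axes, zero at the start; "torque": the same for the moment, N m; "opening": finger opening in m.
Only numpy, scipy, OpenCV 4.12 (cv2) and the standard library are available. Lean on these libraries where they do the work, as an engineer would, in place of code of your own. Each camera call takes 0.05 s, during which the arm holds its last target.

## Working session

There is one attempt and no reset: what is moved stays moved. The work goes in short steps, Python scripts to look and compute and a tool call to move; the robot and the scene stay as the last step left them, time stands still between calls to the robot, and variables do not carry over. Pictures are saved under pics/ and viewed, and the job is handed in when it is done.

Besides the shell and the picture viewer there is one more tool, called after "Emit:" as name(argument=value, ...), one argument or row to a line, values as JSON. play_rows: Moves the arm, as the interface text tells. Its arguments: {"type":"object","properties":{"moves":{"type":"array"},"grip_force":{"type":"number"}},"required":["moves"]}

```bash
mkdir -p pics; cat > h.py <<'E'
import numpy as np, cv2
from workcell import get_obs, camera, job_done
from scipy.spatial.transform import Rotation as R
E
python3 - <<'E'
from h import *
o=get_obs(); print(o)
for n in("side","top"):
    c=camera(n); print(n,{k:v for k,v in c.items() if k!="img"})
    cv2.imwrite(f"pics/{n}0.png",c["img"][:,:,::-1]); np.save(f"{n}0.npy",c,allow_pickle=True)
E
```

```text
{'time': 0.0, 'q': array([-6.42274312e+01,  5.01115212e+00,  1.00324588e+01,  9.50969875e+01,
        7.25827926e-04,  8.99997091e+01]), 'qd': array([-0.0110269 ,  0.03817309, -0.01582917, -0.06653171,  0.02492525,
        0.03360225]), 'joint_efforts': array([ 2.71482182e-03, -5.20384204e+01,  4.64804971e+01,  1.64380803e-02,
        2.21032997e-04,  3.57215612e-06]), 'ee_pos': array([ 0.23904664, -0.4950882 ,  0.23056468]), 'tcp_rot': array([-8.99992738e+01,  7.56808023e-02, -6.42271403e+01]), 'wrist_force': array([-0.40457281, -0.48103506,  0.59044091]), 'torque': array([ 0.00460442,  0.06494436, -0.00693807]), 'opening': 0.0853356123311263}
side {'fov_y': 56.92109447493715, 'cx': 319.1724172923539, 'cy': 202.5872238914613, 'world_from_camera': array([[-0.93198109,  0.23930058, -0.27229851,  0.18893429],
       [-0.36248129, -0.60625472,  0.7078577 ,  0.94599588],
       [ 0.0043085 ,  0.75841311,  0.65175992,  0.82458402],
       [ 0.        ,  0.        ,  0.        ,  1.        ]])}
top {'fov_y': 57.070757890162874, 'cx': 320.2532351037937, 'cy': 192.23543951273922, 'world_from_camera': array([[-0.01243871,  0.98465275, -0.17408115,  0.33948273],
       [-0.99947109, -0.01747466, -0.02742593,  0.14027422],
       [-0.03004703,  0.17364793,  0.98434931,  0.91281687],
       [ 0.        ,  0.        ,  0.        ,  1.        ]])}
```

View pics/side0.png

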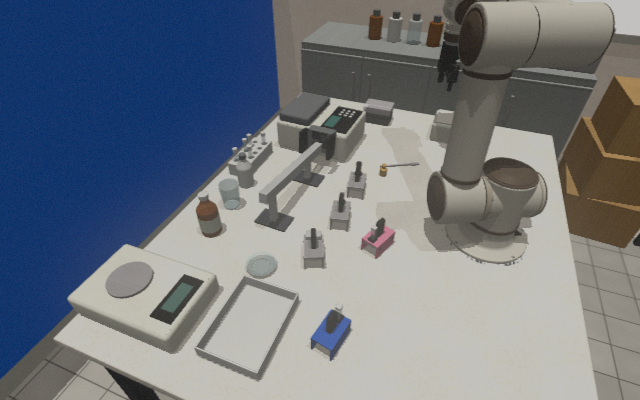

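View pics/top0.png

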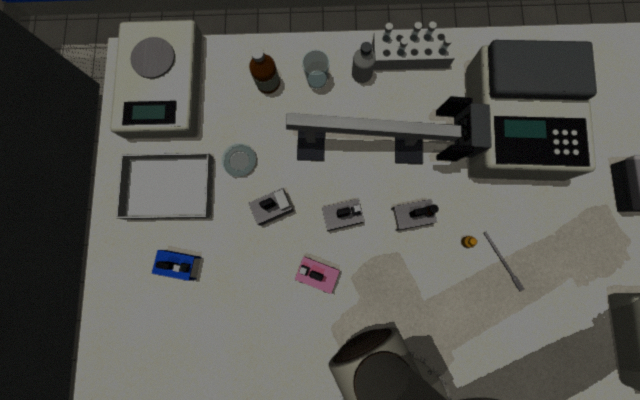

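```bash
python3 - <<'E'
from h import *
t=cv2.imread("pics/top0.png"); s=cv2.imread("pics/side0.png")
cv2.imwrite("pics/t1.png",cv2.resize(t[90:250,240:500],None,fx=3,fy=3,interpolation=cv2.INTER_CUBIC))
cv2.imwrite("pics/s1.png",cv2.resize(s[110:280,230:400],None,fx=3.5,fy=3.5,interpolation=cv2.INTER_CUBIC))
E
```

```text
(no output)
```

View pics/t1.png

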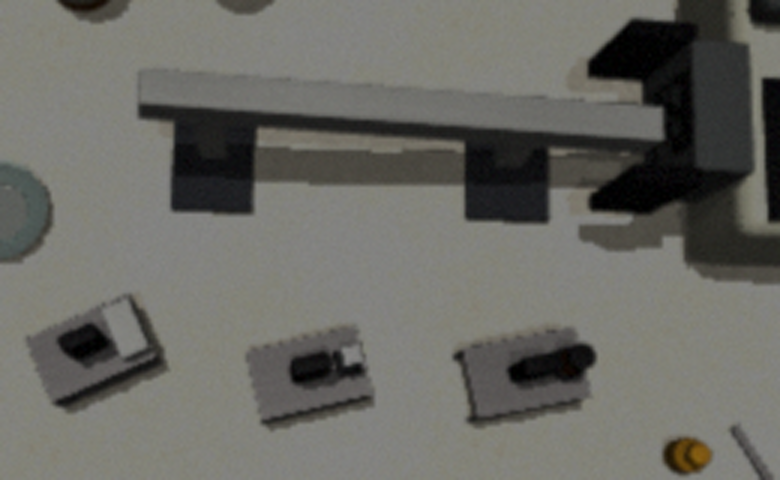

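View pics/s1.png

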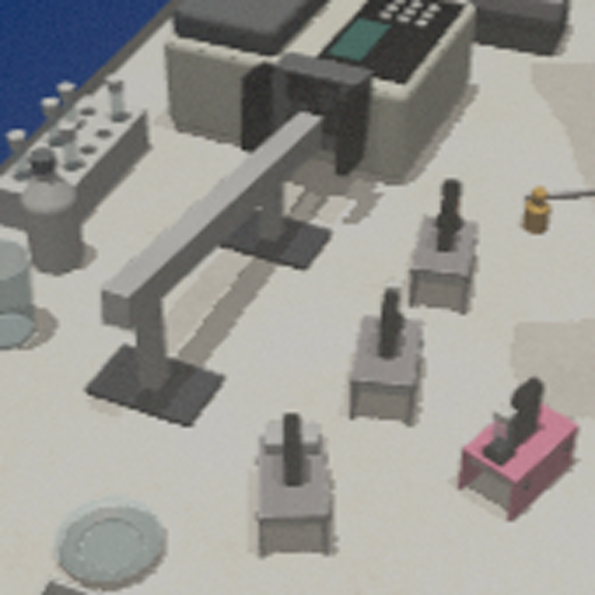

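```bash
python3 - <<'E'
from h import *
t=cv2.imread("pics/top0.png"); s=cv2.imread("pics/side0.png")
def z(im,x,y,w,h,f,n):
    a=cv2.resize(im[y:y+h,x:x+w],None,fx=f,fy=f,interpolation=cv2.INTER_CUBIC)
    a=cv2.convertScaleAbs(a,alpha=1.5)
    for i in range(0,w,10): cv2.line(a,(i*f,0),(i*f,5),(0,0,255),1); cv2.putText(a,str(x+i),(i*f,16),0,.35,(0,0,255))
    for i in range(0,h,10): cv2.line(a,(0,i*f),(5,i*f),(0,0,255),1); cv2.putText(a,str(y+i),(6,i*f+4),0,.35,(0,0,255))
    cv2.imwrite(n,a)
z(t,315,190,60,50,12,"pics/tz.png")
z(s,320,180,45,55,10,"pics/sz.png")
z(t,280,90,220,80,3,"pics/rz.png")
z(s,250,120,100,110,5,"pics/rs.png")
E
```

```text
(no output)
```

View pics/tz.png

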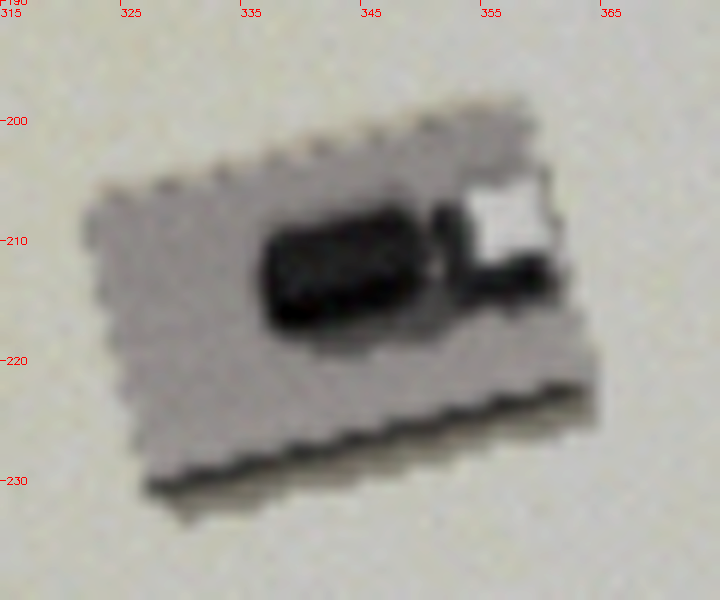

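View pics/sz.png

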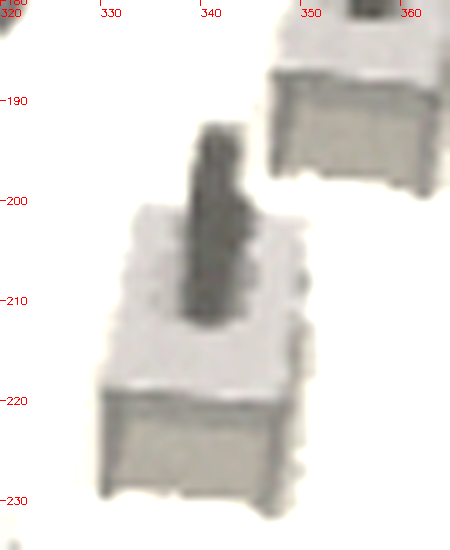

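View pics/rz.png

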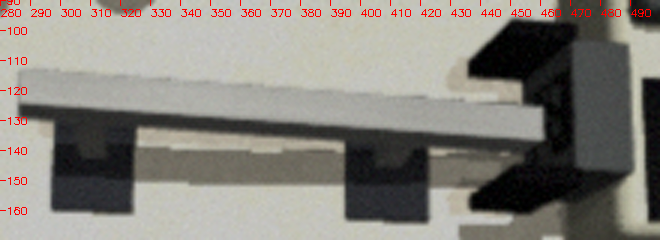

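View pics/rs.png

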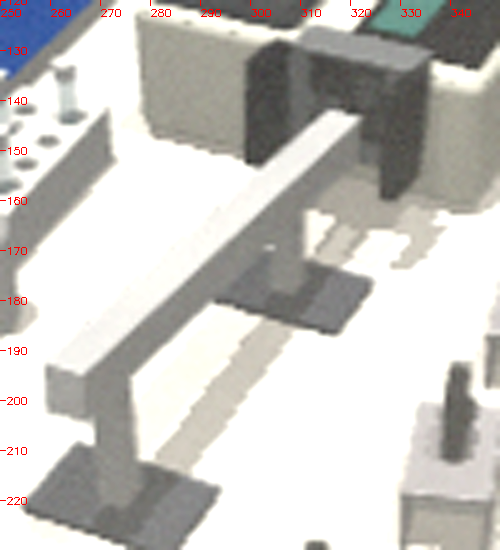

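```bash
cat >> h.py <<'E'
def ray(c,u,v):
    f=200/np.tan(np.radians(c["fov_y"]/2)); T=c["world_from_camera"]
    d=T[:3,:3]@np.array([(u-c["cx"])/f,-(v-c["cy"])/f,-1]); return T[:3,3],d
def onz(c,u,v,z):
    o,d=ray(c,u,v); return (o+d*(z-o[2])/d[2]).round(4)
def proj(c,p):
    f=200/np.tan(np.radians(c["fov_y"]/2)); T=c["world_from_camera"]
    q=T[:3,:3].T@(np.array(p)-T[:3,3]); return np.round([c["cx"]+f*q[0]/-q[2],c["cy"]-f*q[1]/-q[2]],1)
def tri(c1,p1,c2,p2):
    a,d=ray(c1,*p1);b,e=ray(c2,*p2)
    s=np.linalg.lstsq(np.c_[d,-e],b-a,rcond=None)[0]
    return ((a+d*s[0]+b+e*s[1])/2).round(4),np.linalg.norm(a+d*s[0]-b-e*s[1])
E
python3 - <<'E'
from h import *
t=np.load("top0.npy",allow_pickle=True).item();s=np.load("side0.npy",allow_pickle=True).item()
P=[onz(t,u,v,.05) for u,v in [(322.1,206.2),(359.2,198.1),(364.2,221.7),(327.1,230.2)]]
print(P,np.mean(P,0)); 
for i in range(4):
    d=P[(i+1)%4]-P[i];print(np.linalg.norm(d),np.degrees(np.arctan2(d[1],d[0])))
S=[onz(s,u,v,.05) for u,v in [(330,219),(349,220.3),(350,201.5),(333.5,200.5)]]
print("side",S,np.mean(S,0))
print("rail top")
Q=[onz(t,286,113.5,.149),onz(t,286,124.8,.149),onz(t,461,136.5,.1),onz(t,461,125.5,.1)]
print(Q); a=(Q[0]+Q[1])/2;b=(Q[2]+Q[3])/2;d=b-a;print(a,b,np.linalg.norm(d),np.degrees(np.arctan2(d[1],d[0])),np.degrees(np.arcsin(-d[2]/np.linalg.norm(d))))
Q=[onz(s,259.5,193,.149),onz(s,268.5,195,.149),onz(s,320,143.5,.1),onz(s,313.5,142,.1)]
print(Q); a=(Q[0]+Q[1])/2;b=(Q[2]+Q[3])/2;d=b-a;print(a,b,np.linalg.norm(d),np.degrees(np.arctan2(d[1],d[0])))
E
```

```text
[array([0.4584, 0.1604, 0.05  ]), array([0.4763, 0.0722, 0.05  ]), array([0.4202, 0.0623, 0.05  ]), array([0.4016, 0.1494, 0.05  ])] [0.439125 0.111075 0.05    ]
0.08999805553455029 -78.52775697004309
0.05696683245538581 -169.9920201985587
0.08906385349848726 102.05431934724436
0.0578553368324824 10.960335446035085
side [array([0.4537, 0.1645, 0.05  ]), array([0.3978, 0.1486, 0.05  ]), array([0.4218, 0.0631, 0.05  ]), array([0.4731, 0.078 , 0.05  ])] [0.4366  0.11355 0.05   ]
rail top
[array([0.6517, 0.2347, 0.149 ]), array([0.6256, 0.2346, 0.149 ]), array([ 0.6065, -0.1596,  0.1   ]), array([ 0.6328, -0.1616,  0.1   ])]
[0.63865 0.23465 0.149  ] [ 0.61965 -0.1606   0.1    ] 0.39872868281577134 -92.75213774014203 7.058955831671956
[array([0.6472, 0.236 , 0.149 ]), array([0.6189, 0.2346, 0.149 ]), array([ 0.6105, -0.155 ,  0.1   ]), array([ 0.6368, -0.1559,  0.1   ])]
[0.63305 0.2353  0.149  ] [ 0.62365 -0.15545  0.1    ] 0.3939224828567164 -91.37805878520794
```

```bash
cat >> h.py <<'E'
def rel(pos,rpy,p0=None,r0=None):
    o=get_obs()
    p0=o["ee_pos"] if p0 is None else np.array(p0); r0=o["tcp_rot"] if r0 is None else r0
    A=R.from_euler("xyz",r0,degrees=True);B=R.from_euler("xyz",rpy,degrees=True)
    print("turn",(A.inv()*B).as_rotvec(degrees=True).round(2),"shift",A.inv().apply(np.array(pos)-p0).round(4))
E
python3 - <<'E'
from h import *
t=np.load("top0.npy",allow_pickle=True).item();s=np.load("side0.npy",allow_pickle=True).item()
for c in(t,s): print(proj(c,[.438,.112,.106]),proj(c,[.438,.112,.05]))
rel([.438,.112,.17],[-90,0,11.8],[.239,-.495,.231],[-90,0,-64.229])
E
```

```text
[343.5 211.6] [342.8 214.5]
[341.1 196. ] [340.4 209.6]
turn [ -0.   -76.03   0.  ] shift [-0.4601  0.061   0.4431]
```

Emit:
play_rows(
  moves=[
    [[0, -6, 0], [-0.03, 0, 0.03], 70],
    [[0, -12, 0], [-0.06, 0, 0.06], 70],
    [[0, -18, 0], [-0.093, 0, 0.09], 70],
    [[0, -24, 0], [-0.126, 0.005, 0.121], 70],
    [[0, -30, 0], [-0.16, 0.01, 0.153], 70],
  ],
)

```text
time: 0.6
ee_pos: [0.3074, -0.2831, 0.2209]
tcp_rot: [-90.0, 0.0, -34.0]
wrist_force: [1.4, -0.3, -0.1]
opening: 0.0597
```

```bash
python3 - <<'E'
from h import *
o=get_obs();print(o["ee_pos"],o["tcp_rot"],o["opening"])
rel([.438,.112,.17],[-90,0,11.8])
E
```

```text
[ 0.3073624  -0.28313245  0.22088465] [-8.99979797e+01  1.43762526e-04 -3.40259252e+01] 0.05969520855475599
turn [ -0.   -45.83   0.  ] shift [-0.1128  0.0509  0.4006]
```

Emit:
play_rows(
  moves=[
    [[0, -6, 0], [-0.012, 0, 0.044], 70],
    [[0, -12, 0], [-0.024, 0, 0.088], 70],
    [[0, -18, 0], [-0.037, 0, 0.132], 70],
    [[0, -24, 0], [-0.05, 0.005, 0.176], 70],
    [[0, -30, 0], [-0.062, 0.01, 0.22], 70],
  ],
)

```text
time: 1.1
ee_pos: [0.3799, -0.0661, 0.2112]
tcp_rot: [-90.0, -0.0, -4.0]
wrist_force: [1.0, -0.2, 0.0]
opening: 0.0597
```

```bash
python3 - <<'E'
from h import *
o=get_obs();print(o["ee_pos"],o["tcp_rot"],o["opening"])
rel([.438,.112,.17],[-90,0,11.8])
E
```

```text
[ 0.37989473 -0.06608204  0.2111967 ] [-9.00062900e+01 -3.42160219e-02 -3.99139199e+00] 0.05971914750424976
turn [ 1.000e-02 -1.579e+01  3.000e-02] shift [0.0455 0.0412 0.1817]
```

Emit:
play_rows(
  moves=[
    [[0, -4, 0], [0.01, 0.005, 0.045], 70],
    [[0, -8, 0], [0.02, 0.012, 0.09], 70],
    [[0, -12, 0], [0.034, 0.025, 0.135], 70],
    [[0, -15.8, 0], [0.0455, 0.041, 0.18], 70],
    [[0, -15.8, 0], [0.0455, 0.041, 0.182], 70],
  ],
)

```text
time: 1.6
ee_pos: [0.4384, 0.1141, 0.1674]
tcp_rot: [-90.0, 0.2, 12.0]
wrist_force: [-1.6, -0.4, -0.9]
opening: 0.0599
```

```bash
cat >> h.py <<'E'
def z(im,x,y,w,h,f,n):
    a=cv2.resize(im[y:y+h,x:x+w][:,:,::-1],None,fx=f,fy=f,interpolation=cv2.INTER_CUBIC)
    a=cv2.convertScaleAbs(a,alpha=1.5)
    for i in range(0,w,10): cv2.line(a,(i*f,0),(i*f,5),(0,0,255),1); cv2.putText(a,str(x+i),(i*f,16),0,.35,(0,0,255))
    for i in range(0,h,10): cv2.line(a,(0,i*f),(5,i*f),(0,0,255),1); cv2.putText(a,str(y+i),(6,i*f+4),0,.35,(0,0,255))
    cv2.imwrite(n,a)
E
python3 - <<'E'
from h import *
o=get_obs();print(o["ee_pos"],o["tcp_rot"],o["opening"])
rel([.438,.112,.066],[-90,0,11.8])
t=camera("top");s=camera("side")
z(t["img"],300,170,100,80,6,"pics/t2.png");z(s["img"],300,150,80,100,6,"pics/s2.png")
print(proj(s,o["ee_pos"]),proj(t,o["ee_pos"]))
E
```

```text
[0.43841231 0.11405626 0.16740119] [-89.9603633    0.20227801  11.96788692] 0.0599331503049241
turn [-0.04  0.17 -0.2 ] shift [-0.0005  0.1014 -0.002 ]
[341.7 180.3] [343.5 207.7]
```

View pics/t2.png

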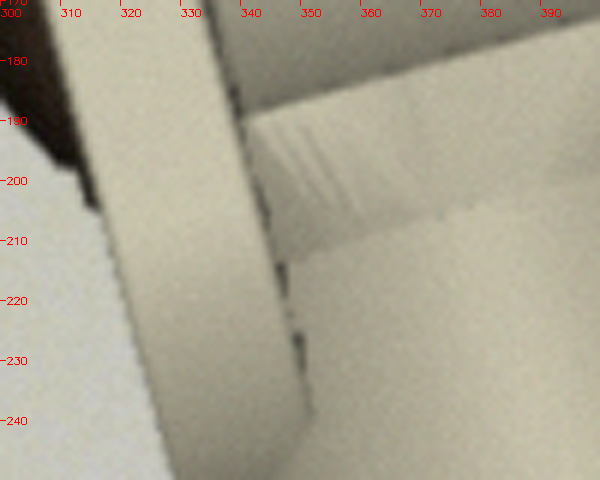

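View pics/s2.png

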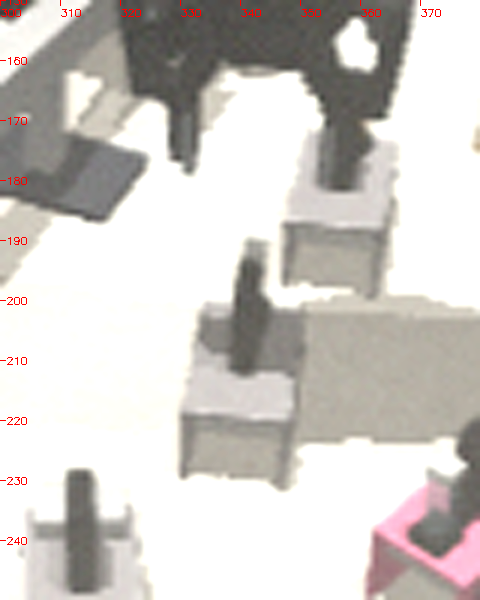

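The top view is now blocked by the arm. In the side view the fingers, at columns 329 and 357, straddle the cell carrier's tab at column 341.

Emit:
play_rows(
  moves=[
    [[0, 0, 0], [0, 0.03, -0.001], 70],
    [[0, 0, 0], [0, 0.06, -0.001], 70],
    [[0, 0, 0], [0, 0.085, -0.001], 70],
    [[0, 0, 0], [0, 0.102, -0.001], 70],
    [[0, 0, 0], [0, 0.102, -0.001], 70],
  ],
  grip_force=40,
)

```text
time: 2.2
ee_pos: [0.4375, 0.1076, 0.0667]
tcp_rot: [-90.0, 0.2, 11.4]
wrist_force: [0.0, 0.1, 0.1]
opening: 0.0597
```

```bash
python3 - <<'E'
from h import *
o=get_obs();print(o["ee_pos"],o["tcp_rot"],o["opening"],o["wrist_force"])
s=camera("side")
z(s["img"],300,150,80,100,6,"pics/s3.png")
E
```

```text
[0.43751421 0.10761803 0.0666773 ] [-90.02226039   0.17899664  11.43278596] 0.05966444099006193 [0.00384986 0.05862323 0.0743181 ]
```

View pics/s3.png

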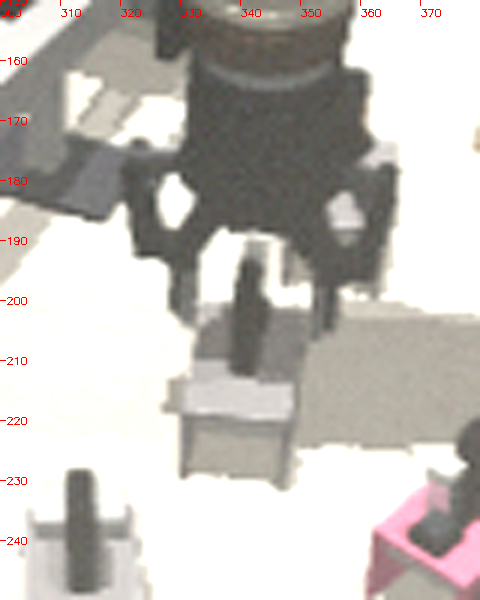

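Emit:
play_rows(
  moves=[
    [[0, -0.4, 0], [0, 0, 0.0045], 70],
    [[0, -0.4, 0], [0, 0, 0.0045], 40],
    [[0, -0.4, 0], [0, 0, 0.0045], 0],
    [[0, -0.4, 0], [0, 0, 0.0045], 0],
    [[0, -0.4, 0], [0, 0, 0.0045], 0],
  ],
  grip_force=60,
)

```text
time: 2.75
ee_pos: [0.4382, 0.1138, 0.0688]
tcp_rot: [-90.0, -0.0, 12.0]
wrist_force: [0.3, 0.3, 2.9]
opening: 0.0132
```

Emit:
play_rows(
  moves=[
    [[0, 0, 0], [0, 0, 0], 0],
    [[0, 0, 0], [0, 0, 0], 0],
    [[0, 0, 0], [0, 0, 0], 0],
    [[0, 0, 0], [0, 0, 0], 0],
    [[0, 0, 0], [0, 0, 0], 0],
  ],
)

```text
time: 3.25
ee_pos: [0.4382, 0.1138, 0.0687]
tcp_rot: [-90.0, -0.0, 12.0]
wrist_force: [0.3, 0.3, 6.2]
opening: 0.0132
```

```bash
python3 - <<'E'
from h import *
o=get_obs();print(o["ee_pos"],o["tcp_rot"],o["opening"],o["wrist_force"])
s=camera("side")
z(s["img"],300,150,80,100,6,"pics/s4.png")
E
```

```text
[0.43822031 0.1137762  0.06874689] [-8.99939810e+01 -4.89296446e-02  1.19745680e+01] 0.013204209291232739 [0.33901958 0.31118844 6.20807909]
```

View pics/s4.png

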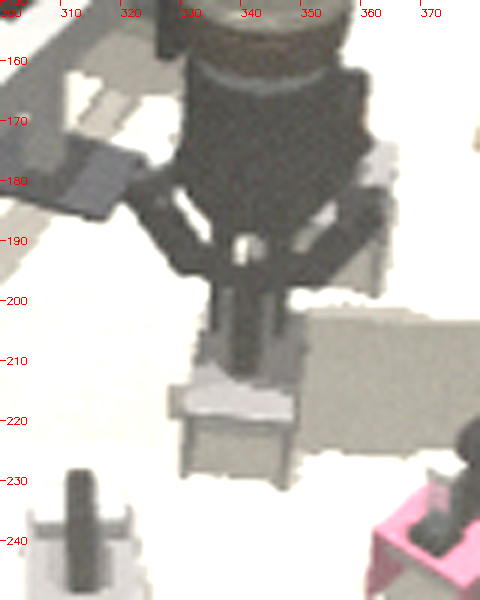

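Emit:
play_rows(
  moves=[
    [[0, 0, 0], [0, -0.01, 0], 0],
    [[0, 0, 0], [0, -0.035, 0], 0],
    [[0, 0, 0], [0, -0.075, 0], 0],
    [[0, 0, 0], [0, -0.115, 0], 0],
    [[0, 0, 0], [0, -0.15, 0], 0],
  ],
)

```text
time: 3.8
ee_pos: [0.4376, 0.1136, 0.2203]
tcp_rot: [-90.0, -0.0, 12.0]
wrist_force: [0.3, 0.5, -2.1]
opening: 0.0134
```

```bash
cat >> h.py <<'E'
O=np.array([.6215,-.158,.1]); RR=R.from_euler("xyz",[0,7,-92.05],degrees=True).as_matrix()
TR=R.from_matrix(np.c_[RR[:,1],-RR[:,2],-RR[:,0]])
OFF=np.array([0,-.0093,0])
def goal(x,y,zz):
    p=O+RR@np.array([x,y,zz]); tcp=p-TR.apply(OFF); e=TR.as_euler("xyz",degrees=True)
    print("tcp",tcp.round(4),e.round(2)); rel(tcp,e)
def state():
    o=get_obs(); A=R.from_euler("xyz",o["tcp_rot"],degrees=True)
    p=o["ee_pos"]+A.apply(OFF); print("tab in rail",(RR.T@(p-O)).round(4),"opening",o["opening"],o["wrist_force"].round(2),o["time"])
    return p
E
python3 - <<'E'
from h import *
print(get_obs()["ee_pos"],get_obs()["tcp_rot"],state())
goal(-.3,0,.11)
s=camera("side")
z(s["img"],240,110,120,130,5,"pics/s5.png")
E
```

```text
tab in rail [-0.2786 -0.1935  0.0964] opening 0.013391581262485483 [ 0.27  0.51 -2.05] 3.8
[0.43757721 0.11356497 0.22034131] [-9.00015390e+01 -2.73667332e-03  1.19710630e+01] [0.43757672 0.11356513 0.22964131]
tcp [0.6317 0.1273 0.2365] [-83.     0.    -2.05]
turn [ 6.97 14.   -0.85] shift [ 0.1928 -0.0162 -0.0268]
```

View pics/s5.png

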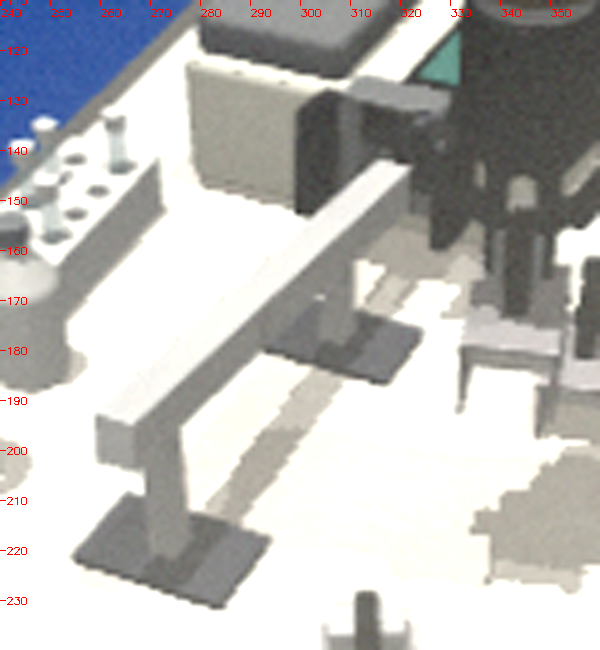

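Emit:
play_rows(
  moves=[
    [[1.4, 2.8, 0], [0.02, -0.015, -0.005], 0],
    [[2.8, 5.6, -0.3], [0.06, -0.016, -0.01], 0],
    [[4.2, 8.4, -0.5], [0.105, -0.016, -0.015], 0],
    [[5.6, 11.2, -0.7], [0.15, -0.016, -0.021], 0],
    [[7, 14, -0.85], [0.193, -0.016, -0.027], 0],
  ],
)

```text
time: 4.35
ee_pos: [0.6339, 0.1272, 0.2337]
tcp_rot: [-82.9, 0.1, -2.2]
wrist_force: [-0.9, 0.7, -2.1]
opening: 0.0131
```

Emit:
play_rows(
  moves=[
    [[0, 0, 0], [0, 0, 0], 0],
    [[0, 0, 0], [0, 0, 0], 0],
    [[0, 0, 0], [0, 0, 0], 0],
    [[0, 0, 0], [0, 0, 0], 0],
    [[0, 0, 0], [0, 0, 0], 0],
  ],
)

```text
time: 4.85
ee_pos: [0.6316, 0.1274, 0.2356]
tcp_rot: [-83.0, -0.1, -2.0]
wrist_force: [-0.1, 0.9, -1.6]
opening: 0.0132
```

```bash
python3 - <<'E'
from h import *
print(get_obs()["ee_pos"],get_obs()["tcp_rot"],state())
s=camera("side")
z(s["img"],230,110,110,120,5,"pics/s6.png")
# predicted carrier plate corners etc
p=state();A=R.from_euler("xyz",get_obs()["tcp_rot"],degrees=True)
for n,(a,b,c) in dict(rl=(-.045,.028,-.028),rr=(-.045,-.028,-.028),fl=(-.045,.028,-.078),fr=(-.045,-.028,-.078)).items():
    print(n,proj(s,p+A.apply([b,-c,-a])))
for x,y in((-.4,.014),(-.4,-.014),(-.345,.014),(-.345,-.014)): print("rail",x,y,proj(s,O+RR@np.array([x,y,0])))
t=camera("top");cv2.imwrite("pics/t6.png",t["img"][:,:,::-1])
E
```

```text
tab in rail [-3.000e-01 -1.000e-04  1.091e-01] opening 0.013210290414367666 [-0.08  0.93 -1.58] 4.85
[0.63161882 0.12743507 0.23564913] [-82.95211961  -0.0872544   -2.01710431] [0.63156461 0.12629517 0.24487885]
tab in rail [-0.3    0.     0.109] opening 0.013742452716690768 [ 0.1   0.72 -2.55] 4.9
rl [262.9 159.4]
rr [280.1 163.9]
fl [263.4 174.4]
fr [280.2 179. ]
rail -0.4 0.014 [258.4 193.3]
rail -0.4 -0.014 [266.9 195.8]
rail -0.345 0.014 [267.9 184.5]
rail -0.345 -0.014 [276.1 186.8]
```

View pics/s6.png

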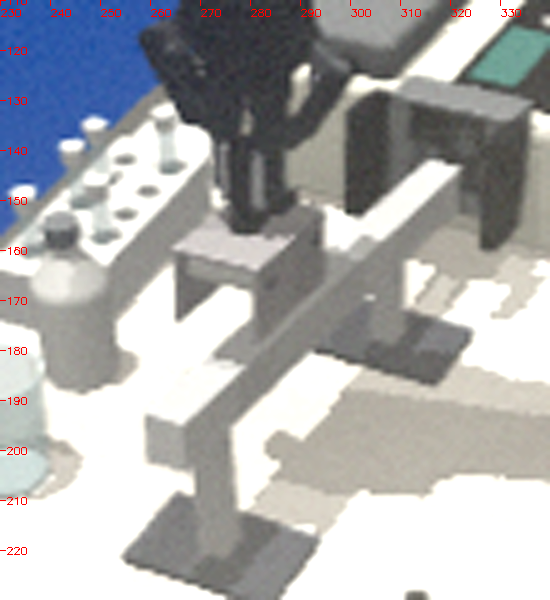

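View pics/t6.png

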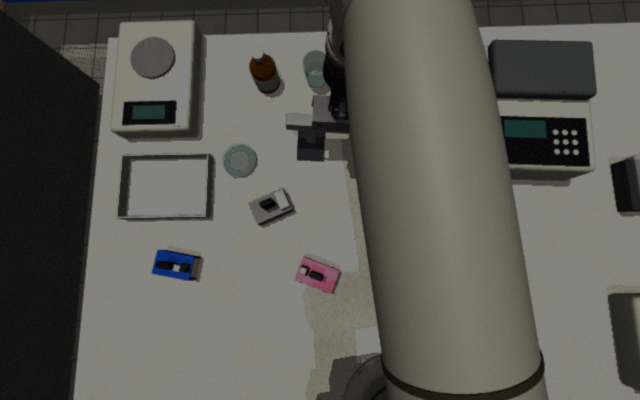

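```bash
python3 - <<'E'
from h import *
t=camera("top")
z(t["img"],280,80,80,60,8,"pics/t7.png")
p=state();A=R.from_euler("xyz",get_obs()["tcp_rot"],degrees=True)
for n,(a,b,c) in dict(rl=(-.045,.028,-.028),rr=(-.045,-.028,-.028)).items():
    print(n,proj(t,p+A.apply([b,-c,-a])))
for x,y in((-.4,.014),(-.4,-.014)): print("rail",x,y,proj(t,O+RR@np.array([x,y,0])))
E
```

```text
tab in rail [-2.999e-01  2.000e-04  1.086e-01] opening 0.013541812924408333 [-1.03 -0.33 -2.15] 5.0
rl [312.1  94.1]
rr [311.4 120.7]
rail -0.4 0.014 [284.4 114.4]
rail -0.4 -0.014 [283.9 126.6]
```

View pics/t7.png

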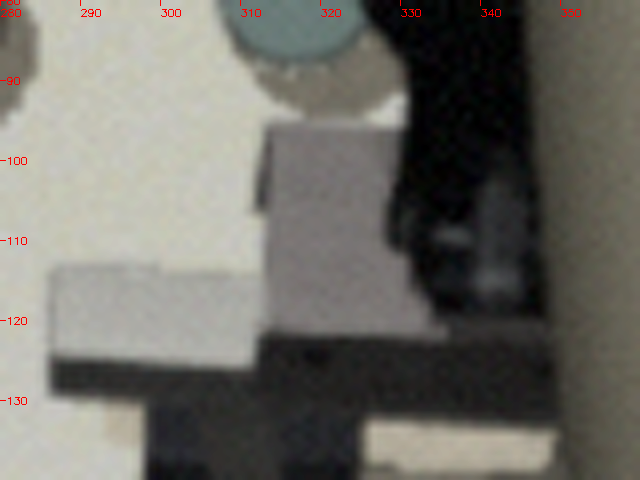

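```bash
python3 - <<'E'
from h import *
t=np.load("top0.npy",allow_pickle=True).item();s=np.load("side0.npy",allow_pickle=True).item()
for n,a,b in(("raL",(286,113),(259.4,192.2)),("raR",(286,125),(267.5,194.9)),("caL",(313.3,95.7),(265,159.6)),("caR",(312.8,122),(281.4,164)),("lowL",(461,125.5),(313.5,142)),("lowR",(461,136.5),(320,143.5))):
    p,e=tri(t,a,s,b); print(n,p,round(e,4),"rail frame",(RR.T@(p-O)).round(4))
E
```

```text
raL [0.6503 0.2341 0.1505] 0.0036 rail frame [-0.3961  0.0148  0.0022]
raR [0.6238 0.2343 0.1484] 0.003 rail frame [-3.951e-01 -1.170e-02  3.000e-04]
caL [0.6571 0.1708 0.222 ] 0.002 rail frame [-0.3423  0.0238  0.0809]
caR [0.603  0.1725 0.221 ] 0.0004 rail frame [-0.3419 -0.0303  0.0799]
lowL [ 0.6372 -0.1633  0.0948] 0.005 rail frame [ 0.0053  0.0159 -0.0046]
lowR [ 0.6103 -0.1608  0.0959] 0.0047 rail frame [ 0.0037 -0.0111 -0.0037]
```

The two views triangulate the carrier about 4.5 mm to the −y side of the rail's middle, so I correct that and then lower it.

Emit:
play_rows(
  moves=[
    [[0, 0, 0], [0.0045, 0, 0], 0],
    [[0, 0, 0], [0.0045, 0.012, 0], 0],
    [[0, 0, 0], [0.0045, 0.024, 0], 0],
    [[0, 0, 0], [0.0045, 0.036, 0], 0],
    [[0, 0, 0], [0.0045, 0.046, 0], 0],
  ],
)

```text
time: 5.5
ee_pos: [0.6365, 0.1329, 0.1866]
tcp_rot: [-83.0, 0.1, -2.0]
wrist_force: [-0.4, 0.7, -1.7]
opening: 0.0132
```

```bash
python3 - <<'E'
from h import *
state()
t=camera("top");s=camera("side")
z(t["img"],280,80,80,60,8,"pics/t8.png")
z(s["img"],230,110,110,120,5,"pics/s8.png")
state()
E
```

```text
tab in rail [-0.2996  0.0046  0.0597] opening 0.013182558720051536 [-0.36  0.67 -1.72] 5.5
tab in rail [-0.2995  0.0043  0.0593] opening 0.013354533455517653 [-0.72  0.31 -1.93] 5.6
```

View pics/t8.png

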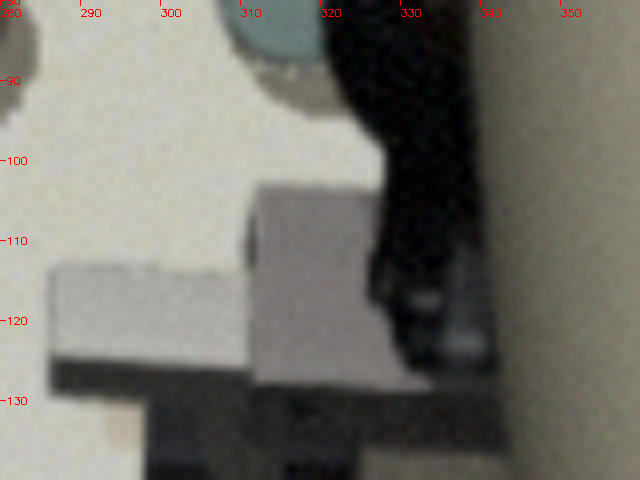

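View pics/s8.png

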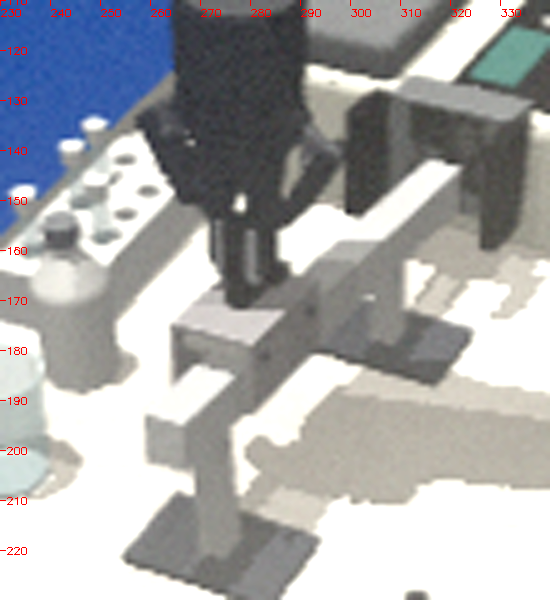

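The skirts straddle the rail in both views, with about 7 mm left to seat. I'll lower slowly.

Emit:
play_rows(
  moves=[
    [[0, 0, 0], [0.001, 0.002, 0], 0],
    [[0, 0, 0], [0.001, 0.0035, 0], 0],
    [[0, 0, 0], [0.001, 0.005, 0], 0],
    [[0, 0, 0], [0.001, 0.006, 0], 0],
    [[0, 0, 0], [0.001, 0.006, 0], 0],
  ],
)

```text
time: 6.1
ee_pos: [0.6381, 0.1334, 0.1827]
tcp_rot: [-83.0, 0.0, -2.0]
wrist_force: [0.1, -0.6, -1.7]
opening: 0.0134
```

```bash
python3 - <<'E'
from h import *
state()
E
```

```text
tab in rail [-0.2998  0.0061  0.0558] opening 0.01338802794066382 [ 0.13 -0.64 -1.7 ] 6.1
```

Emit:
play_rows(
  moves=[
    [[0, 0, 0], [0, 0.0005, 0], 0],
    [[0, 0, 0], [0, 0.001, 0], 0],
    [[0, 0, 0], [0, 0.0015, 0], 0],
    [[0, 0, 0], [0, 0.002, 0], 0],
    [[0, 0, 0], [0, 0.002, 0], 0],
  ],
)

```text
time: 6.6
ee_pos: [0.638, 0.1337, 0.1806]
tcp_rot: [-83.0, 0.0, -2.0]
wrist_force: [-0.1, 0.5, -2.1]
opening: 0.0131
```

```bash
python3 - <<'E'
from h import *
state()
E
```

```text
tab in rail [-0.2998  0.0061  0.0537] opening 0.013058741323097192 [-0.05  0.46 -2.07] 6.6
```

Emit:
play_rows(
  moves=[
    [[0, 0, 0], [0, 0.0005, 0], 0],
    [[0, 0, 0], [0, 0.001, 0], 0],
    [[0, 0, 0], [0, 0.0015, 0], 0],
    [[0, 0, 0], [0, 0.002, 0], 0],
    [[0, 0, 0], [0, 0.002, 0], 0],
  ],
)

```text
time: 7.1
ee_pos: [0.6381, 0.1339, 0.1795]
tcp_rot: [-83.0, -0.0, -2.1]
wrist_force: [-1.6, -1.7, 5.2]
opening: 0.0134
```

```bash
python3 - <<'E'
from h import *
state()
s=camera("side")
z(s["img"],230,110,110,120,5,"pics/s9.png")
E
```

```text
tab in rail [-0.2998  0.0062  0.0526] opening 0.013378838511639724 [-1.6  -1.7   5.18] 7.1
```

View pics/s9.png

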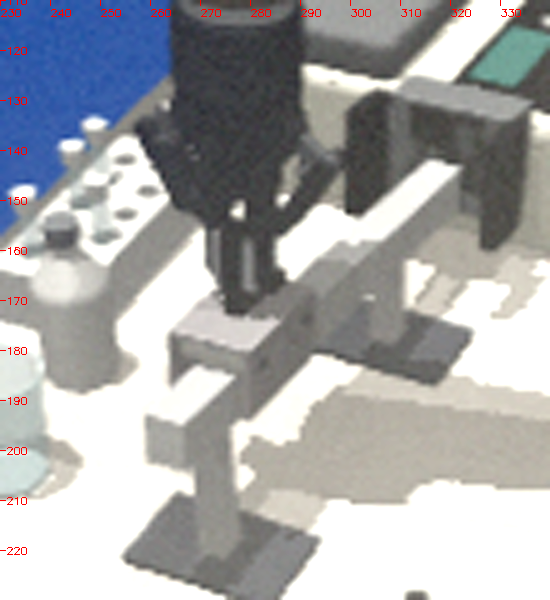

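Contact force is +5 N at z = 52.6 mm, so the carrier is seated. Releasing now.

Emit:
play_rows(
  moves=[
    [[0, 0, 0], [0, -0.0005, 0], 70],
    [[0, 0, 0], [0, -0.0005, 0], 70],
    [[0, 0, 0], [0, -0.0005, 0], 70],
    [[0, 0, 0], [0, -0.0005, 0], 70],
    [[0, 0, 0], [0, -0.0005, 0], 70],
  ],
)

```text
time: 7.65
ee_pos: [0.6381, 0.1339, 0.179]
tcp_rot: [-83.0, 0.0, -2.0]
wrist_force: [1.6, 0.9, -0.3]
opening: 0.0595
```

```bash
python3 - <<'E'
from h import *
state()
s=camera("side")
z(s["img"],230,100,110,120,5,"pics/s10.png")
E
```

```text
tab in rail [-0.2998  0.0061  0.0521] opening 0.059480365378686596 [ 1.6   0.89 -0.33] 7.65
```

View pics/s10.png

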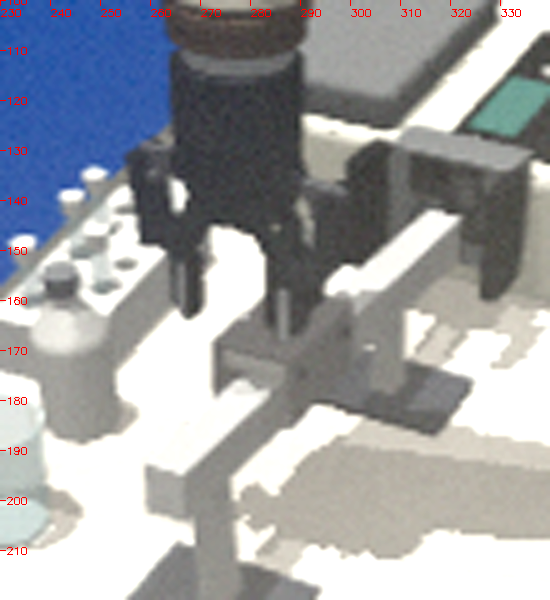

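The fingers are open and the carrier has started to roll downhill on its own. I keep the arm still.

Emit:
play_rows(
  moves=[
    [[0, 0, 0], [0, 0, 0], 70],
    [[0, 0, 0], [0, 0, 0], 70],
    [[0, 0, 0], [0, 0, 0], 70],
    [[0, 0, 0], [0, 0, 0], 70],
    [[0, 0, 0], [0, 0, 0], 70],
  ],
)

```text
time: 8.2
ee_pos: [0.6381, 0.1339, 0.1792]
tcp_rot: [-83.0, 0.0, -2.0]
wrist_force: [-0.4, -0.5, 0.6]
opening: 0.0596
```

```bash
python3 - <<'E'
from h import *
s=camera("side")
z(s["img"],230,100,110,120,5,"pics/s11.png")
E
```

```text
(no output)
```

View pics/s11.png

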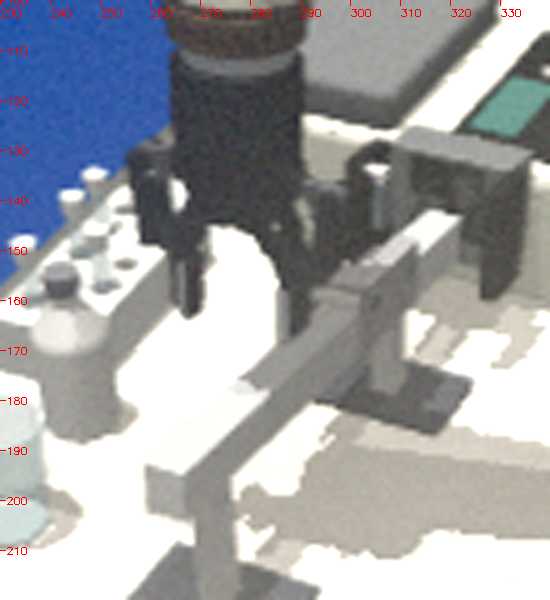

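Emit:
play_rows(
  moves=[
    [[0, 0, 0], [0, 0, 0], 70],
    [[0, 0, 0], [0, 0, 0], 70],
    [[0, 0, 0], [0, 0, 0], 70],
    [[0, 0, 0], [0, 0, 0], 70],
    [[0, 0, 0], [0, 0, 0], 70],
  ],
)

```text
time: 8.75
ee_pos: [0.6381, 0.1339, 0.1792]
tcp_rot: [-83.0, 0.0, -2.0]
wrist_force: [-0.5, -0.8, 0.2]
opening: 0.0599
```

Emit:
play_rows(
  moves=[
    [[0, 0, 0], [0, -0.01, 0], 70],
    [[0, 0, 0], [0, -0.03, 0.01], 70],
    [[0, 0, 0], [0, -0.06, 0.03], 70],
    [[0, 0, 0], [0, -0.09, 0.06], 70],
    [[0, 0, 0], [0, -0.12, 0.09], 70],
  ],
)

```text
time: 9.25
ee_pos: [0.6404, 0.2087, 0.3117]
tcp_rot: [-82.9, -0.0, -2.1]
wrist_force: [1.5, 0.4, -0.1]
opening: 0.0601
```

```bash
python3 - <<'E'
from h import *
s=camera("side");t=camera("top")
z(s["img"],270,90,90,90,6,"pics/s12.png")
z(t["img"],380,70,120,100,6,"pics/t12.png")
for x,z_ in((-.03,.08),(-.06,.08),(-.045,.08),(-.045,.024)): print(x,z_,proj(s,O+RR@np.array([x,0.002,z_])),proj(t,O+RR@np.array([x,0.002,z_])))
E
```

```text
-0.03 0.08 [314.8 124.8] [463.7 115.6]
-0.06 0.08 [311.3 127.7] [449.7 114.7]
-0.045 0.08 [313.1 126.3] [456.7 115.1]
-0.045 0.024 [312.4 141. ] [445.2 124.6]
```

View pics/s12.png

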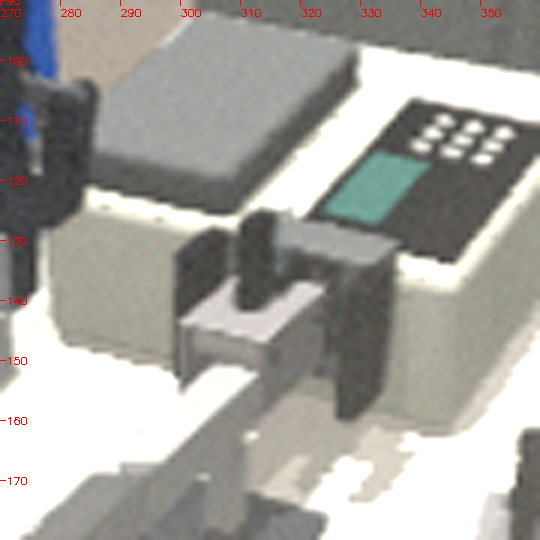

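View pics/t12.png

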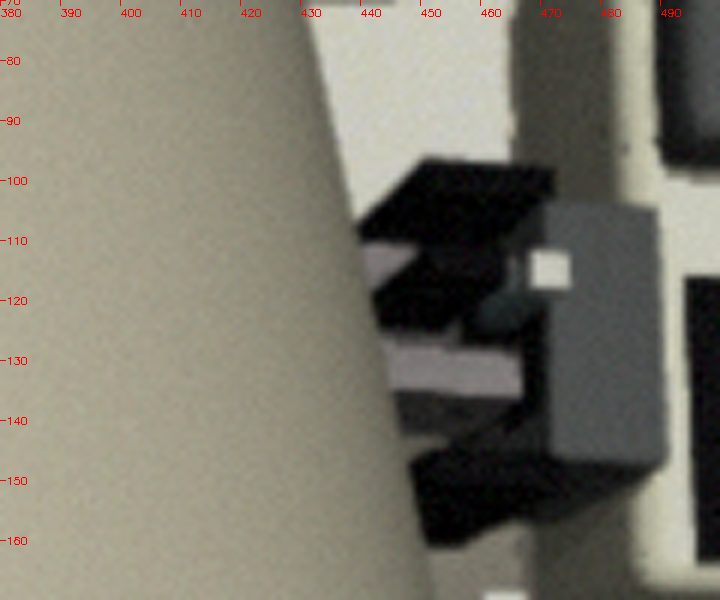

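Both views show the carrier at the stop. The tab top is at about (313,126) in the side view, and (313.1,126.3) is predicted for x = −45 mm. I'll check that it is still.

Emit:
play_rows(
  moves=[
    [[0, 0, 0], [0, 0, 0], 70],
    [[0, 0, 0], [0, 0, 0], 70],
    [[0, 0, 0], [0, 0, 0], 70],
    [[0, 0, 0], [0, 0, 0], 70],
    [[0, 0, 0], [0, 0, 0], 70],
  ],
)

```text
time: 9.85
ee_pos: [0.6406, 0.2079, 0.3089]
tcp_rot: [-83.0, 0.1, -2.1]
wrist_force: [-1.1, -0.4, -0.6]
opening: 0.0596
```

```bash
python3 - <<'E'
from h import *
a=camera("side")["img"][120:165,295:330].astype(int)
b=camera("side")["img"]
z(b,300-30,90,120,130,5,"pics/s13.png")
print(np.abs(a-b[120:165,295:330]).mean())
E
```

```text
2.0114285714285716
```

View pics/s13.png

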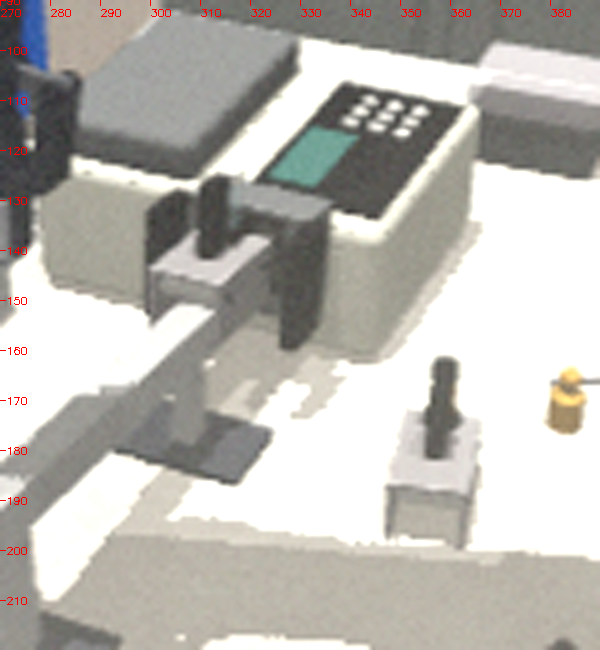

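The carrier has not moved since the last picture, with its tab still at about (312,126). The vial carrier still stands at (356,180).

```bash
python3 -c "
from h import *
job_done()"
```

```text
the job is handed in; nothing more can be done
```

The cell carrier is resting astride the rail against the photometer stop, cell end downhill. I handed the job in at about 10 s of the 32 s; no verdict was reported.

- **Placing:** I gripped the tab of the carrier with the square cell and hung it over the rail at about x = −0.30 m, tilted 7°. I lowered it until the force reading showed it touching (about +5 N, tab about 52.6 mm above the rail face), then opened the fingers. It rolled down by itself while the arm held still.
- **Final position:** The side view shows the tab top within about a pixel of where it should be for x = −45 mm. Two side pictures 0.05 s apart differed only by noise, so it was at rest. The gripper was raised clear of it.
- **Other carriers:** The vial carrier was still in place in the last picture. The block carrier was last seen, unmoved, while the cell carrier was held over the rail; I did not check it again, but the arm went nowhere near it after that.
- **Disagreement between checks:** The two cameras disagreed by 2–6 mm on where the rail lies. Before lowering, I shifted the carrier 4.5 mm sideways, then 1 mm more, using both views together. My rail-frame figures are good only to a few millimetres.

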